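# Take the sample pile apart into its holders

## Robot

A 7-joint arm with a two-finger parallel gripper is mounted at the origin on a cart in front of the work surface, level with it; the furniture and walls round the work are solid. World frame = base frame: x ahead of the robot, y to its left, z up, the work surface at z = 0. Lengths are in m, angles in rad, forces in N, time in s.
With the tool pointing down it reaches from about 0.425 to 0.925 m from the base axis. Payload 6.8 kg.
Tool frame: the origin (TCP) lies midway between the tips of the shut fingers; the grasp point (between the pads) lies 19 mm behind it; z points along the fingers, y is the line along which they close (so a half turn about z gives the same grasp; the last joint's range is limited). The gripper opens to 85 mm and grips with 20 to 120 N. Pads are 22 mm wide; open, the fingers measure 114 mm over their backs; the gripper's body (76 mm by 85 mm) begins 54 mm behind the grasp point. The pads swing forward as they close: fully open they stand 13 mm farther back than shut.
Start: joints at [-1.443, 0.477, 0.022, 1.555, -0.011, 1.109, -0.083], TCP at [0.158, 0.656, 0.231] pointing down, gripper open.
Joint ranges: [-2.96, 2.96], [-0.34, 2.1], [-1.41, 1.46], [0.24, 2.44], [-1.37, 4.51], [0.17, 1.92], [-2.96, 2.96]. Speed limits (rad/s): [2.39, 2.39, 3.14, 3.14, 3.14, 3.14, 3.14].

## Interface

Orientations are given as a unit quaternion [w, x, y, z].
In Python, from station import * gives the robot as it stands. The module is installed in compiled form; this text tells all that it offers.
- The arm moves only by the shell command python3 -m jog 'ROWS' [OPENING] [FORCE]. ROWS is JSON, a list of rows, each an object of numbers: "x", "y", "z": the shift along the tool's x, y, z in m; "ax", "ay", "az": the turn, a rotation vector about the tool's x, y, z in rad. In form: [{"x": .., "y": .., "z": .., "ax": .., "ay": .., "az": ..}, ...]. A call has 1 to 12 rows; each row is the pose to reach, as a shift and turn from the pose commanded when the call began, along the tool's axes at that moment; what a row does not reach only later rows make up. A row lasts 1/10 s, in which the tool goes at most 50 mm and 8.59 degrees, less where a joint would pass 70% of its speed; a pose out of reach is approached as far as the arm can. A call with a gripper value outside its range is refused whole. OPENING is the opening, from 0 (shut) to 1 (fully open), set as the call begins (- or left out, the last holds). The fingers move at their own pace and stop on an object; FORCE is the grip in N (left out, the last holds). Time passes only in rows, so rows that repeat a pose let the fingers close. It gives the time, the measured TCP pose, the force, the opening and the grip force at its end, in the units of the state.
- get_obs(): the state, without advancing time (a new reading comes with each control period).
- read_camera(name): name is "scene" or "side" or "wrist"; returns the picture (480x640x3 uint8, red, green, blue); there is no depth.
- camera_params(name): a dict with "K" (3x3 intrinsics, pixels), "D" ([k1, k2, p1, p2, k3] as OpenCV has them; the pictures are not rectified), "origin" and "attitude" of the camera in the world. Camera axes: x right, y up, looking along -z (the intrinsics and any distortion apply to the point x, -y, -z); pixel columns grow to the right and rows downward; lengths in m; the calibration is good to about 2 mm. A picture is of the moment at which its call begins: read the wrist's pose just before it. camera_params takes no time and is no camera call; for the wrist camera it gives the pose at the moment of the call.
- hand_in(): hands the job in; it is judged then, once.
The state is a dict: "t": time; "q": joint angles; "joint_vel": joint speeds; "joint_torque": joint torques, N m; "eef_pos": TCP position; "tool_rot": TCP orientation; "contact_force": force on the tool from outside, world axes, zero at the start; "torque": the same for the moment, N m; "gripper_width": opening from 0.0 (shut) to 1.0 (fully open); "grasp_force": force on a finger pad.
Only numpy, scipy, OpenCV 4.12 (cv2) and the standard library are available. Lean on these libraries where they do the work, as an engineer would, in place of code of your own. Each camera call takes 0.05 s, during which the arm holds its last target. There are 200 camera calls.

## Task

Take the pile of microscopy supplies apart and set each thing down, right way up, into the desk holder made for its shape: the large dish in the large round holder, the small dish in the small round one, the slide carton in the long one and the little coverslip box in the square one, each lying flat inside the rim of its holder. Do not drop or topple anything, and leave the filter cube and the objective canister standing where they are.

Things in the scene. Friction and masses are not known exactly. Their poses are not given: they have to be found in the camera images.
- large_dish: flat clear round culture dish with lid fixed on, 61 mm across and 15 mm high, at the bottom of the pile, on a fixed dark rubber mat 2 mm thick that lies on the desk (200 x 190 mm). Origin: centre of its underside; z is its axis, up. Grasp across the rim.
- slide_carton: closed oblong carton of microscope slides, 30 (its x) x 80 (its y) x 21 mm (z), about 120 g, lying across the large dish, second from below, its ends overhanging the dish. Origin: centre of its underside; z up. Pinch across the 30 mm side (x).
- small_dish: clear round culture dish with lid fixed on, 40 mm across and 15 mm high, lying on the carton, third from below. Origin: centre of its underside; z is its axis, up. Grasp across the rim.
- coverslip_box: small square box with coloured lid (fixed on), 30 (x) x 30 (y) x 23 mm (z), on top of the pile, on the small dish. Origin: centre of its underside; z up. Pinch across two opposite sides.
- large_round_holder: fixed low aluminium holder with a dark rubber floor, lying flat on the desk: round disc, 92 mm across; round recess 76 mm across, for the large dish. The rubber floor lies 3 mm and the top of the rim 6 mm above the desk, so the rim stands only 3 mm above the floor. Origin: centre of the underside, on the desk; z up.
- small_round_holder: fixed low aluminium holder with a dark rubber floor, lying flat on the desk: round disc, 72 mm across; round recess 56 mm across, for the small dish. The rubber floor lies 3 mm and the top of the rim 6 mm above the desk, so the rim stands only 3 mm above the floor. Origin: centre of the underside, on the desk; z up.
- long_holder: fixed low aluminium holder with a dark rubber floor, lying flat on the desk: oblong plate 60 (x) x 110 mm (y); oblong recess 46 (x) x 96 mm (y), for the slide carton, whose long side goes along the recess, either way round. The rubber floor lies 3 mm and the top of the rim 6 mm above the desk, so the rim stands only 3 mm above the floor. Origin: centre of the underside, on the desk; z up.
- square_holder: fixed low aluminium holder with a dark rubber floor, lying flat on the desk: square plate 62 x 62 mm; square recess 46 x 46 mm, for the coverslip box, which may lie turned in it. The rubber floor lies 3 mm and the top of the rim 6 mm above the desk, so the rim stands only 3 mm above the floor. Origin: centre of the underside, on the desk; z up.
- filter_cube: black filter cube, 34 x 34 x 35 mm, loose, standing beside the pile; to be left alone. Origin: centre of its underside; z up.
- objective_canister: white round screw canister with black cap, 42 mm across, 52 mm high, loose, standing beside the pile; to be left alone. Origin: centre of its underside; z up.
Mind the look-alikes: they are no part of the job. Leave any orange look-alike of the coverslip_box alone.

How it is judged:
At the end, for the whole second after the job is handed in: Each of the four things lies upright (0.06 rad) on the floor of its own holder (centre within 13 mm sideways, underside under 4.5 mm above the desk), released and at rest; filter cube and canister stand upright (0.1 rad) within 20 mm of where they stood (horizontal distance between large_dish and large_round_holder below 0.013 m and z of large_dish in the frame of large_round_holder between 0 and 0.0045 m and angle between each of large_dish, slide_carton, small_dish, coverslip_box's own z axis and vertical below 0.06 rad and linear speed of each of large_dish, slide_carton, small_dish, coverslip_box below 0.02 m/s and angular speed of each of large_dish, slide_carton, small_dish, coverslip_box below 0.2 rad/s and contact force between each of large_dish, slide_carton, small_dish, coverslip_box and the fingers below 0.05 N and horizontal distance between slide_carton and long_holder below 0.013 m and z of slide_carton in the frame of long_holder between 0 and 0.0045 m and horizontal distance between small_dish and small_round_holder below 0.013 m and z of small_dish in the frame of small_round_holder between 0 and 0.0045 m and horizontal distance between coverslip_box and square_holder below 0.013 m and z of coverslip_box in the frame of square_holder between 0 and 0.0045 m and distance of each of filter_cube, objective_canister from where it was at the start of the episode below 0.02 m and angle between each of filter_cube, objective_canister's own z axis and vertical below 0.1 rad); the robot touches nothing.
It fails at once if a thing of the pile falls freely (faster than 0.7 m/s while the fingers do not touch it: a drop of more than about 25 mm) ((linear speed of large_dish above 0.7 m/s and contact force between large_dish and the fingers below 0.05 N) or (linear speed of slide_carton above 0.7 m/s and contact force between slide_carton and the fingers below 0.05 N) or (linear speed of small_dish above 0.7 m/s and contact force between small_dish and the fingers below 0.05 N) or (linear speed of coverslip_box above 0.7 m/s and contact force between coverslip_box and the fingers below 0.05 N)).
It fails at once if the filter cube or the canister is shifted by more than 20 mm or tipped (distance of any of filter_cube, objective_canister from where it was at the start of the episode above 0.02 m or angle between any of filter_cube, objective_canister's own z axis and vertical above 0.3 rad).
It also fails if it takes over 109 s, if anything falls off the work surface, if the arm or the gripper's body presses on something with over 40 N, if the wrist force passes 120 N, or if a joint passes its speed limit or range.

## Working session

There is one attempt and no reset: what is moved stays moved. The work goes in short steps, Python scripts to look and compute and a shell command to move; the robot and the scene stay as the last step left them, time stands still between calls to the robot, and variables do not carry over. Pictures are saved under pics/ and viewed, at most 14 in all, crops included, and the job is handed in when it is done.

```bash
mkdir -p pics; python3 - <<'E'
from station import *
import cv2
o=get_obs();print(o['t'],o['eef_pos'],o['tool_rot'],o['gripper_width'])
for n in("scene","side","wrist"):
    p=camera_params(n);print(n,p)
    cv2.imwrite(f"pics/{n}0.png",read_camera(n)[:,:,::-1])
E
```

```text
0.0 [0.15758909 0.65573139 0.23030049] [-4.05843267e-05  1.17624104e-01  9.93057752e-01 -9.32460948e-04] 1.003304837657228
scene {'K': array([[589.42068538,   0.        , 324.64692103],
       [  0.        , 589.42068538, 243.82455879],
       [  0.        ,   0.        ,   1.        ]]), 'D': array([-0.17743374,  0.        ,  0.        ,  0.        ,  0.        ]), 'origin': array([-0.6563214 ,  0.07055701,  0.75996159]), 'attitude': array([-0.60193654, -0.33981331,  0.35407433,  0.62994498])}
side {'K': array([[442.05219885,   0.        , 319.72340266],
       [  0.        , 442.05219885, 234.94636928],
       [  0.        ,   0.        ,   1.        ]]), 'D': array([-0.07156063,  0.        ,  0.        ,  0.        ,  0.        ]), 'origin': array([0.2877567 , 0.76505419, 0.52020859]), 'attitude': array([-0.11430309, -0.07906864,  0.48892359,  0.8611833 ])}
wrist {'K': array([[406.64790719,   0.        , 314.4026175 ],
       [  0.        , 406.64790719, 239.44774556],
       [  0.        ,   0.        ,   1.        ]]), 'D': array([-0.03263623,  0.        ,  0.        ,  0.        ,  0.        ]), 'origin': array([0.07976676, 0.67460631, 0.37347499]), 'attitude': array([ 0.77537036, -0.12525236, -0.09722195,  0.61127779])}
```

View pictures.

View pics/scene0.png

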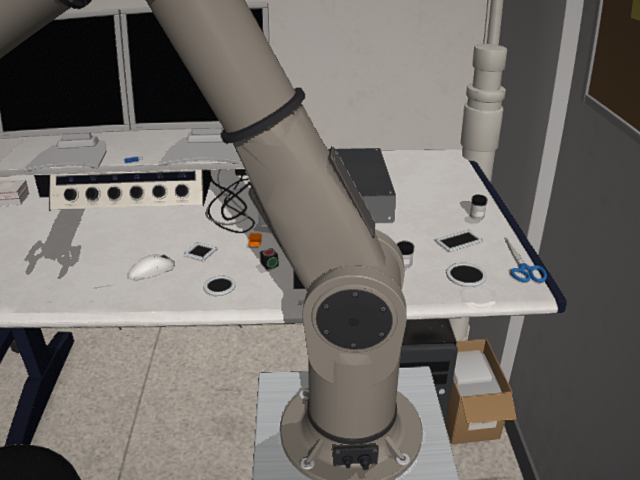

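View pics/side0.png

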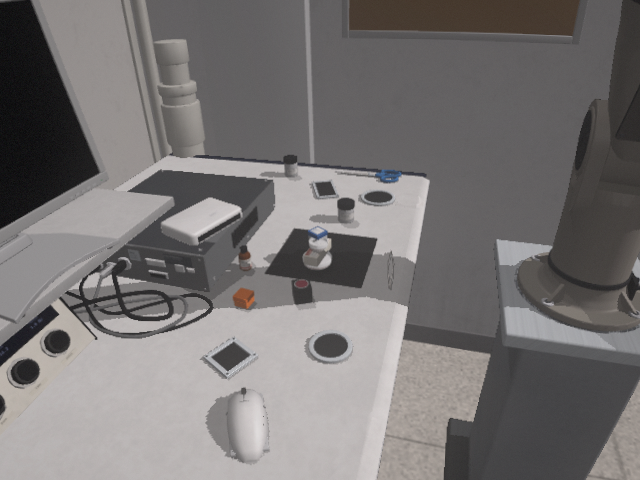

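View pics/wrist0.png

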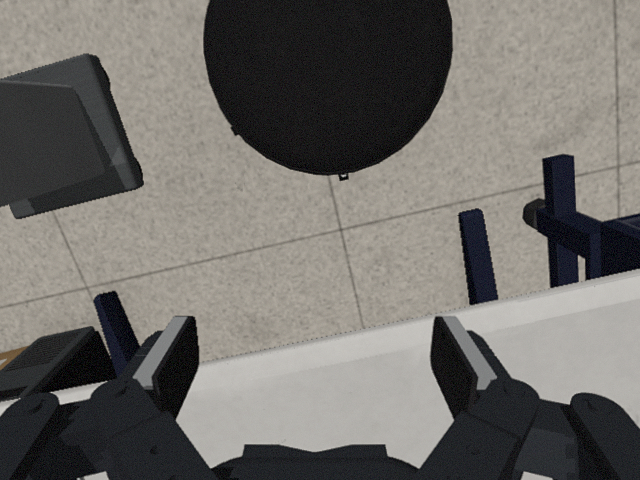

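```bash
cat > h.py <<'E'
import numpy as np, cv2, json
from scipy.spatial.transform import Rotation as R
from station import *
def rot(q): q=np.array(q); return R.from_quat([q[1],q[2],q[3],q[0]])
def plane(p,uv,z):
    "pixels -> world points on height z"
    uv=np.array(uv,float).reshape(-1,1,2)
    n=cv2.undistortPoints(uv,p['K'],p['D']).reshape(-1,2)
    d=rot(p['attitude']).apply(np.c_[n[:,0],-n[:,1],-np.ones(len(n))])
    o=np.array(p['origin']); return o+d*((z-o[2])/d[:,2])[:,None]
def proj(p,X):
    c=rot(p['attitude']).inv().apply(np.atleast_2d(X)-p['origin'])
    return cv2.projectPoints((c*[1,-1,-1]).reshape(-1,1,3),np.zeros(3),np.zeros(3),p['K'],p['D'])[0].reshape(-1,2)
def pose():
    o=get_obs(); r=rot(o['tool_rot']).as_matrix()
    print('t',round(o['t'],2),'tcp',o['eef_pos'].round(4),'toolx',r[:,0].round(3),'y',r[:,1].round(3),'z',r[:,2].round(3),'w',round(o['gripper_width'],3),'F',round(o['grasp_force'],1))
    return o,r
def delta(target,yaw=None):
    """shift in tool axes to world target, and tool rotvec to make tool point down with closing axis y at world yaw"""
    o,r=pose(); s=r.T@(np.array(target)-o['eef_pos']); print('shift',s.round(4))
    if yaw is not None:
        best=None
        for k in(0,np.pi):
            y=np.array([np.cos(yaw+k),np.sin(yaw+k),0]); z=np.array([0,0,-1]); x=np.cross(y,z)
            v=R.from_matrix(r.T@np.c_[x,y,z]).as_rotvec()
            if best is None or np.linalg.norm(v)<np.linalg.norm(best): best=v
        print('turn',best.round(4),'q7',o['q'][6].round(3))
E
python3 - <<'E'
from h import *
pose()
s=camera_params('side');c=camera_params('scene')
names=['pilebase','canister','rfar','rnear','oblfar','sqnear','cube','orange','can2']
print(np.c_[plane(s,[(318,262),(346,220),(377,198),(330,346),(325,188),(231,357),(303,300),(244,303),(290,175)],0.004)].round(3))
print(plane(c,[(467,274),(219,286),(459,240),(201,251),(269,265)],0.004).round(3))
# sizes
print(plane(s,[(361,199),(395,199),(307,346),(353,346)],.006).round(3))
E
python3 - <<'E'
import cv2,numpy as np
a=cv2.imread('pics/side0.png')
cv2.imwrite('pics/crop0.png',cv2.resize(a[150:400,200:440],None,fx=2.4,fy=2.4,interpolation=cv2.INTER_CUBIC))
E
```

```text
t 0.15 tcp [0.1576 0.6559 0.2306] toolx [-0.972  0.234 -0.   ] y [ 0.234  0.972 -0.001] z [-0.    -0.001 -1.   ] w 0.999 F 0.0
[[ 0.512  0.037  0.004]
 [ 0.497 -0.153  0.004]
 [ 0.444 -0.291  0.004]
 [ 0.426  0.264  0.004]
 [ 0.595 -0.321  0.004]
 [ 0.572  0.328  0.004]
 [ 0.505  0.163  0.004]
 [ 0.607  0.199  0.004]
 [ 0.722 -0.388  0.004]]
[[ 0.44  -0.305  0.004]
 [ 0.42   0.26   0.004]
 [ 0.592 -0.323  0.004]
 [ 0.57   0.32   0.004]
 [ 0.5    0.151  0.004]]
[[ 0.483 -0.271  0.006]
 [ 0.396 -0.292  0.006]
 [ 0.462  0.276  0.006]
 [ 0.39   0.257  0.006]]
```

View pics/crop0.png

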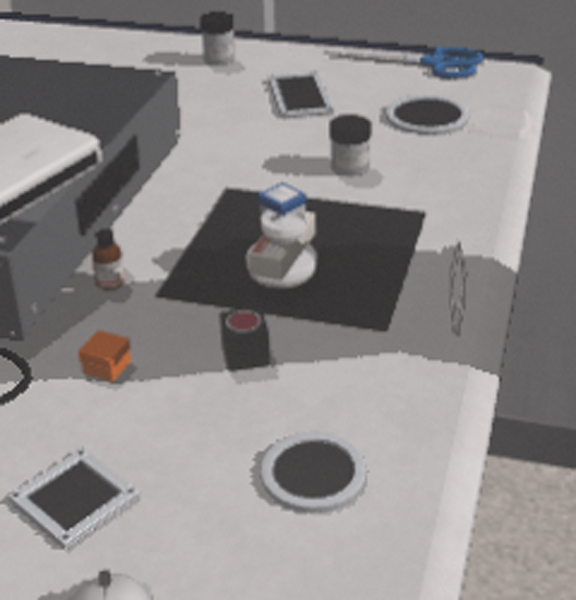

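```bash
python3 - <<'E'
from h import *
w=camera_params('wrist'); o,r=pose()
print('look in tool',r.T@rot(w['attitude']).apply([0,0,-1]),'up',r.T@rot(w['attitude']).apply([0,1,0]),'off',r.T@(w['origin']-o['eef_pos']))
delta([.51,-.04,.30],0.)
E
```

```text
t 0.15 tcp [0.1576 0.6559 0.2306] toolx [-0.972  0.234 -0.   ] y [ 0.234  0.972 -0.001] z [-0.    -0.001 -1.   ] w 0.999 F 0.0
look in tool [-3.12980812e-01 -7.85759642e-04  9.49759124e-01] up [ 9.49759424e-01 -3.02029091e-05  3.12980886e-01] off [ 8.00305370e-02 -1.28221420e-04 -1.43046182e-01]
t 0.15 tcp [0.1576 0.6559 0.2306] toolx [-0.972  0.234 -0.   ] y [ 0.234  0.972 -0.001] z [-0.    -0.001 -1.   ] w 0.999 F 0.0
shift [-0.5052 -0.5944 -0.0686]
turn [-1.100e-03  1.000e-03  1.335e+00] q7 -0.083
```

```bash
python3 -m jog '[{"z":-0.07},{"z":-0.07},{"x":-0.44,"y":-0.585,"z":-0.07,"az":1.33},{"x":-0.44,"y":-0.585,"z":-0.07,"az":1.33},{"x":-0.44,"y":-0.585,"z":-0.07,"az":1.33},{"x":-0.44,"y":-0.585,"z":-0.07,"az":1.33},{"x":-0.44,"y":-0.585,"z":-0.07,"az":1.33},{"x":-0.44,"y":-0.585,"z":-0.07,"az":1.33},{"x":-0.44,"y":-0.585,"z":-0.07,"az":1.33},{"x":-0.44,"y":-0.585,"z":-0.07,"az":1.33},{"x":-0.44,"y":-0.585,"z":-0.07,"az":1.33},{"x":-0.44,"y":-0.585,"z":-0.07,"az":1.33}]' 1; python3 - <<'E'
from h import *
delta([.51,.03,.30],0.)
E
```

```text
t 0.15 tcp [0.1576 0.6559 0.2306] toolx [-0.972  0.234 -0.   ] y [ 0.234  0.972 -0.001] z [-0.    -0.001 -1.   ] w 0.999 F 0.0
shift [-0.4889 -0.5264 -0.0687]
turn [-1.100e-03  1.000e-03  1.335e+00] q7 -0.083validation failed for argument at $[0]...
```

```bash
python3 -m jog '[{"x":-0.1,"y":-0.1,"z":-0.07,"ax":0,"ay":0,"az":0.3},{"x":-0.1,"y":-0.1,"z":-0.07,"ax":0,"ay":0,"az":0.3},{"x":-0.489,"y":-0.526,"z":-0.07,"ax":0,"ay":0,"az":1.335},{"x":-0.489,"y":-0.526,"z":-0.07,"ax":0,"ay":0,"az":1.335},{"x":-0.489,"y":-0.526,"z":-0.07,"ax":0,"ay":0,"az":1.335},{"x":-0.489,"y":-0.526,"z":-0.07,"ax":0,"ay":0,"az":1.335},{"x":-0.489,"y":-0.526,"z":-0.07,"ax":0,"ay":0,"az":1.335},{"x":-0.489,"y":-0.526,"z":-0.07,"ax":0,"ay":0,"az":1.335},{"x":-0.489,"y":-0.526,"z":-0.07,"ax":0,"ay":0,"az":1.335},{"x":-0.489,"y":-0.526,"z":-0.07,"ax":0,"ay":0,"az":1.335},{"x":-0.489,"y":-0.526,"z":-0.07,"ax":0,"ay":0,"az":1.335},{"x":-0.489,"y":-0.526,"z":-0.07,"ax":0,"ay":0,"az":1.335}]' 1; python3 - <<'E'
from h import *
delta([.51,.03,.30],0.)
E
```

```text
t: 1.35
eef_pos: [0.4479, 0.1414, 0.2962]
tool_rot: [-0.0, 0.707, 0.707, 0.0]
contact_force: [2.2, 0.7, -0.4]
gripper_width: 1.002
grasp_force: 0.0
t 1.35 tcp [0.4479 0.1414 0.2962] toolx [-0.     1.     0.001] y [1. 0. 0.] z [ 0.     0.001 -1.   ] w 1.002 F 0.0
shift [-0.1114  0.0621 -0.0038]
turn [ 0.0001 -0.0007  0.0002] q7 -0.392
```

```bash
python3 -m jog '[{"x":-0.1,"y":0.055,"z":0,"ax":0,"ay":0,"az":0},{"x":-0.1,"y":0.055,"z":0,"ax":0,"ay":0,"az":0},{"x":-0.1,"y":0.055,"z":0,"ax":0,"ay":0,"az":0},{"x":-0.1,"y":0.055,"z":0,"ax":0,"ay":0,"az":0},{"x":-0.1,"y":0.055,"z":0,"ax":0,"ay":0,"az":0}]' 1; python3 - <<'E'
from h import *
delta([.51,.03,.30],0.)
p=camera_params('wrist');a=read_camera('wrist')[:,:,::-1];cv2.imwrite('pics/w1.png',a)
b=read_camera('side')[:,:,::-1];cv2.imwrite('pics/s1.png',b)
np.save('w1.npy',p,allow_pickle=True)
E
```

```text
t: 1.85
eef_pos: [0.5021, 0.0439, 0.2957]
tool_rot: [-0.0, 0.707, 0.707, -0.0]
contact_force: [-0.7, 0.8, -0.2]
gripper_width: 1.0
grasp_force: 0.0
t 1.85 tcp [0.5021 0.0439 0.2957] toolx [0. 1. 0.] y [ 1.    -0.    -0.001] z [-0.001  0.    -1.   ] w 1.0 F 0.0
shift [-0.0139  0.0079 -0.0043]
turn [-0.0008 -0.0002 -0.0001] q7 -0.099
```

View pics/w1.png

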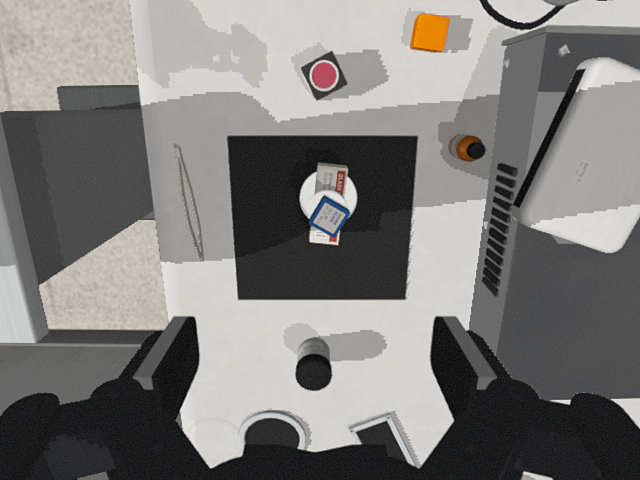

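```bash
python3 - <<'E'
import cv2
a=cv2.imread('pics/w1.png')[150:260,270:400]
cv2.imwrite('pics/c1.png',cv2.resize(a,None,fx=5,fy=5,interpolation=cv2.INTER_CUBIC))
E
```

```text
(no output)
```

View pics/c1.png

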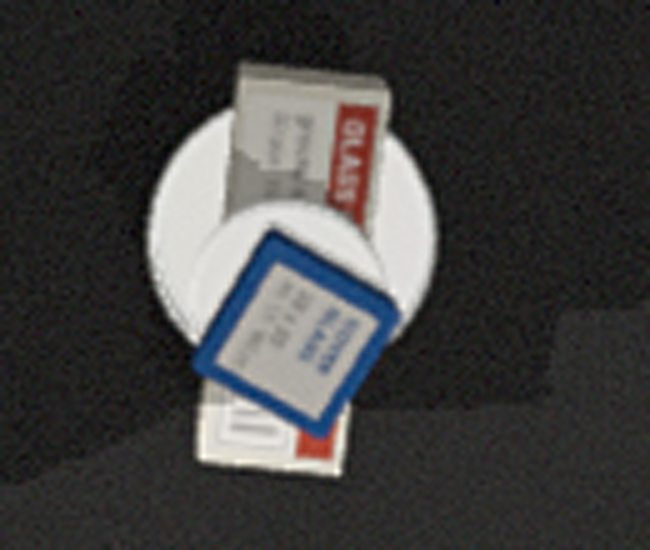

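```bash
python3 - <<'E'
from h import *
p=np.load('w1.npy',allow_pickle=True).item()
f=lambda L:[(270+(x)/5,150+(y)/5) for x,y in L]
b=plane(p,f([(272,230),(400,313),(322,437),(195,367)]),.076);print('box',b.mean(0).round(4),np.linalg.norm(b-np.roll(b,-1,0),axis=1).round(3))
e=np.roll(b,-1,0)-b;print(np.degrees(np.arctan2(e[:,1],e[:,0])).round(1))
print('large',plane(p,f([(147,238),(437,238),(292,238)]),.017).round(4))
print('small',plane(p,f([(192,285),(388,285),(290,200)]),.053).round(4))
print('cube,can',plane(p,[(323,75)],.035).round(3),plane(p,[(313,373)],.052).round(3))
s=camera_params('side')
print(proj(s,b).round(1))
delta([*b.mean(0)[:2],.12],np.radians(-32))
E
```

```text
box [0.516  0.0256 0.076 ] [0.028 0.028 0.027 0.029]
[ -33.3 -120.3  150.1   61.4]
large [[0.4862 0.0314 0.017 ]
 [0.5475 0.0314 0.017 ]
 [0.5169 0.0314 0.017 ]]
small [[0.4963 0.03   0.053 ]
 [0.5344 0.03   0.053 ]
 [0.5152 0.0468 0.053 ]]
cube,can [[0.51  0.151 0.035]] [[ 0.5   -0.162  0.052]]
[[316.3 234.4]
 [307.2 229.2]
 [317.2 224.3]
 [326.6 228.8]]
t 1.95 tcp [0.5019 0.045  0.2958] toolx [-0.002  1.     0.001] y [ 1.     0.002 -0.001] z [-0.001  0.001 -1.   ] w 0.999 F 0.0
shift [-0.0195  0.0142  0.1758]
turn [-8.00e-04 -3.00e-04  5.61e-01] q7 -0.099
```

```bash
python3 -m jog '[{"x":-0.0195,"y":0.014,"z":0.13,"ax":0,"ay":0,"az":0.534},{"x":-0.0195,"y":0.014,"z":0.13,"ax":0,"ay":0,"az":0.534},{"x":-0.0195,"y":0.014,"z":0.13,"ax":0,"ay":0,"az":0.534},{"x":-0.0195,"y":0.014,"z":0.13,"ax":0,"ay":0,"az":0.534},{"x":-0.0195,"y":0.014,"z":0.13,"ax":0,"ay":0,"az":0.534},{"x":-0.0195,"y":0.014,"z":0.13,"ax":0,"ay":0,"az":0.534},{"x":-0.0195,"y":0.014,"z":0.13,"ax":0,"ay":0,"az":0.534}]' 1; python3 - <<'E'
from h import *
p=camera_params('wrist');a=read_camera('wrist')[:,:,::-1]
np.save('w2.npy',p,allow_pickle=True);cv2.imwrite('pics/w2.png',a)
delta([.516,.0256,.057],np.radians(-30.5))
# blue mask
hsv=cv2.cvtColor(a,cv2.COLOR_BGR2HSV);m=cv2.inRange(hsv,(100,120,60),(125,255,255))
n,l,st,ce=cv2.connectedComponentsWithStats(m)
for i in range(1,n):
    if st[i,4]>150:
        c=np.argwhere(l==i)[:,::-1].astype(np.float32);rc=cv2.boxPoints(cv2.minAreaRect(c))
        w=plane(p,rc,.076);e=np.roll(w,-1,0)-w
        print(st[i],rc.round(0).tolist(),w.mean(0).round(4),np.linalg.norm(e,axis=1).round(3),np.degrees(np.arctan2(e[:,1],e[:,0])).round(1))
s=camera_params('side');b=read_camera('side')[:,:,::-1];cv2.imwrite('pics/s2.png',b)
E
```

```text
t: 2.65
eef_pos: [0.517, 0.0248, 0.1668]
tool_rot: [-0.0, 0.868, 0.497, 0.001]
contact_force: [-1.1, 0.7, -0.6]
gripper_width: 1.001
grasp_force: 0.0
t 2.7 tcp [0.517  0.0247 0.1668] toolx [0.507 0.862 0.002] y [ 0.862 -0.507  0.001] z [ 0.002  0.001 -1.   ] w 1.001 F 0.0
shift [ 1.000e-04 -1.400e-03  1.098e-01]
turn [ 0.0008 -0.0018  0.0008] q7 -0.381
[288 219  47  49 909] [[288.0, 219.0], [334.0, 219.0], [334.0, 267.0], [288.0, 267.0]] [0.5159 0.0262 0.076 ] [0.027 0.031 0.029 0.031] [ -30.4 -119.6  149.6   58.4]
```

View pics/w2.png

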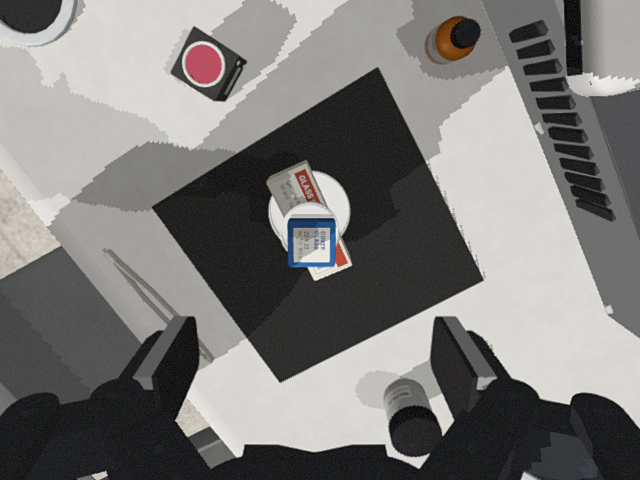

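```bash
python3 -m jog '[{"x":0,"y":-0.001,"z":0.04,"ax":0,"ay":-0.002,"az":0},{"x":0,"y":-0.001,"z":0.08,"ax":0,"ay":-0.002,"az":0},{"x":0,"y":-0.001,"z":0.1,"ax":0,"ay":-0.002,"az":0},{"x":0,"y":-0.001,"z":0.11,"ax":0,"ay":-0.002,"az":0},{"x":0,"y":-0.001,"z":0.11,"ax":0,"ay":-0.002,"az":0},{"x":0,"y":-0.001,"z":0.11,"ax":0,"ay":-0.002,"az":0}]' 1 && python3 -m jog '[{"x":0,"y":0,"z":0,"ax":0,"ay":0,"az":0},{"x":0,"y":0,"z":0,"ax":0,"ay":0,"az":0},{"x":0,"y":0,"z":0,"ax":0,"ay":0,"az":0},{"x":0,"y":0,"z":0,"ax":0,"ay":0,"az":0},{"x":0,"y":0,"z":0,"ax":0,"ay":0,"az":0},{"x":0,"y":0,"z":0,"ax":0,"ay":0,"az":0},{"x":0,"y":0,"z":0,"ax":0,"ay":0,"az":0},{"x":0,"y":0,"z":0,"ax":0,"ay":0,"az":0},{"x":0,"y":0,"z":0,"ax":0,"ay":0,"az":0},{"x":0,"y":0,"z":0,"ax":0,"ay":0,"az":0}]' 0 30
```

```text
t: 3.35
eef_pos: [0.5165, 0.0244, 0.0571]
tool_rot: [0.001, 0.869, 0.495, -0.0]
contact_force: [0.1, 0.3, 0.5]
gripper_width: 1.002
grasp_force: 0.0
t: 4.35
eef_pos: [0.516, 0.0245, 0.0565]
tool_rot: [0.0, 0.869, 0.495, -0.0]
contact_force: [-0.5, 0.1, 5.6]
gripper_width: 0.338
grasp_force: 30.9
```

```bash
python3 -m jog '[{"x":0,"y":0,"z":-0.005,"ax":0,"ay":0,"az":0},{"x":0,"y":0,"z":-0.015,"ax":0,"ay":0,"az":0},{"x":0,"y":0,"z":-0.04,"ax":0,"ay":0,"az":0},{"x":0,"y":0,"z":-0.07,"ax":0,"ay":0,"az":0},{"x":0,"y":0,"z":-0.08,"ax":0,"ay":0,"az":0},{"x":0,"y":0,"z":-0.08,"ax":0,"ay":0,"az":0}]' 0 30; python3 - <<'E'
from h import *
s=read_camera('side')[:,:,::-1];cv2.imwrite('pics/s3.png',cv2.resize(s[150:310,230:430],None,fx=3,fy=3,interpolation=cv2.INTER_CUBIC))
cv2.imwrite('pics/w3.png',read_camera('wrist')[:,:,::-1])
q=camera_params('side')
print(plane(q,[(231,357)],.006))
# predicted square holder from both cams ~ (0.571,0.324)
delta([.571,.28,.135],0)
E
```

```text
t: 4.95
eef_pos: [0.5167, 0.0248, 0.1376]
tool_rot: [0.001, 0.869, 0.496, 0.001]
contact_force: [-0.9, 0.1, 0.2]
gripper_width: 0.335
grasp_force: 30.2
[[0.57062039 0.3293086  0.006     ]]
t 5.05 tcp [0.5153 0.0248 0.1356] toolx [ 0.509  0.861 -0.002] y [ 0.861 -0.509 -0.001] z [-0.002 -0.001 -1.   ] w 0.338 F 30.2
shift [ 2.48e-01 -8.18e-02  2.00e-04]
turn [-0.0011  0.0018 -0.5336] q7 -0.341
```

View pics/s3.png

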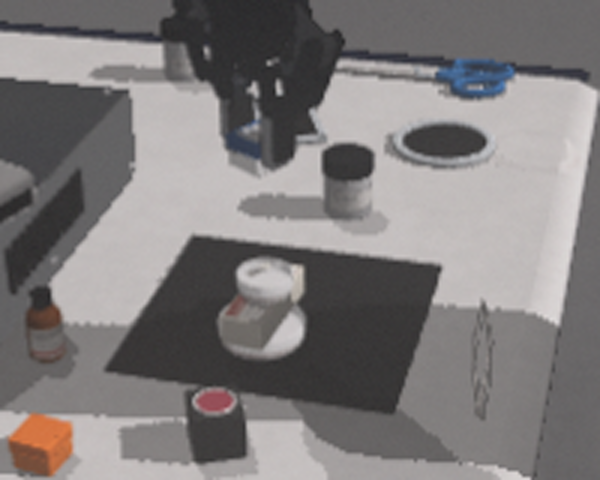

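```bash
python3 -m jog '[{"x":0.249,"y":-0.1,"z":0,"ax":0,"ay":0,"az":0},{"x":0.249,"y":-0.1,"z":0,"ax":0,"ay":0,"az":0},{"x":0.249,"y":-0.1,"z":0,"ax":0,"ay":0,"az":0},{"x":0.249,"y":-0.1,"z":0,"ax":0,"ay":0,"az":0},{"x":0.249,"y":-0.1,"z":0,"ax":0,"ay":0,"az":0},{"x":0.249,"y":-0.1,"z":0,"ax":0,"ay":0,"az":0},{"x":0.249,"y":-0.1,"z":0,"ax":0,"ay":0,"az":0},{"x":0.249,"y":-0.1,"z":0,"ax":0,"ay":0,"az":0}]' 0 30; python3 - <<'E'
from h import *
p=camera_params('wrist');a=read_camera('wrist')[:,:,::-1]
np.save('w4.npy',p,allow_pickle=True);cv2.imwrite('pics/w4.png',a)
pose()
E
```

```text
t: 5.85
eef_pos: [0.5557, 0.2884, 0.1341]
tool_rot: [0.001, 0.869, 0.495, -0.002]
contact_force: [0.4, 0.0, -0.6]
gripper_width: 0.335
grasp_force: 30.2
t 5.9 tcp [0.556  0.2874 0.1346] toolx [ 0.511  0.86  -0.005] y [ 0.86  -0.511 -0.   ] z [-0.002 -0.004 -1.   ] w 0.341 F 30.2
```

View pics/w4.png

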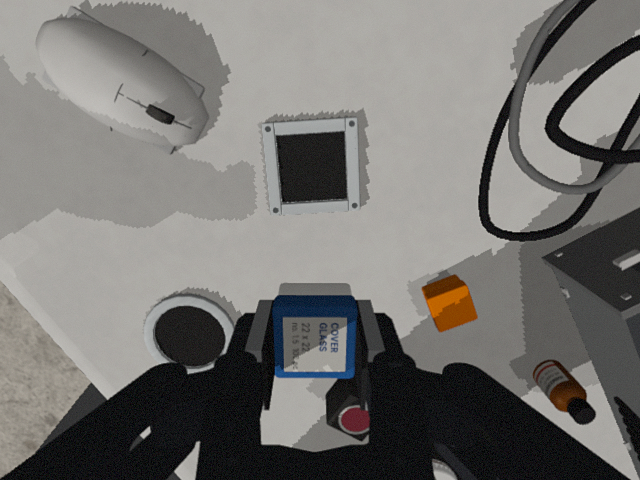

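```bash
python3 - <<'E'
from h import *
p=np.load('w4.npy',allow_pickle=True).item()
w=plane(p,[(264,122),(356,117),(360,208),(268,213)],.006);e=np.roll(w,-1,0)-w
print(w.mean(0),np.linalg.norm(e,axis=1).round(3),np.degrees(np.arctan2(e[:,1],e[:,0])).round(1))
c=w.mean(0)
# small round holder: left/right/top/bottom extremes
print('small round',plane(p,[(189,331)],.006).round(4))
delta([c[0],c[1],.009],np.radians(np.degrees(np.arctan2(e[0,1],e[0,0]))))
E
```

```text
[0.57562437 0.32445238 0.006     ] [0.059 0.06  0.063 0.06 ] [ -27.6 -116.2  152.6   59.8]
small round [[0.431 0.265 0.006]]
t 5.9 tcp [0.556  0.2874 0.1346] toolx [ 0.511  0.86  -0.005] y [ 0.86  -0.511 -0.   ] z [-0.002 -0.004 -1.   ] w 0.341 F 30.2
shift [ 0.0424 -0.0021  0.1254]
turn [-0.0003  0.0045 -0.0537] q7 -0.74
```

```bash
python3 -m jog '[{"x":0.0425,"y":-0.002,"z":0.03,"ax":0,"ay":0.003,"az":-0.053},{"x":0.0425,"y":-0.002,"z":0.07,"ax":0,"ay":0.003,"az":-0.053},{"x":0.0425,"y":-0.002,"z":0.1,"ax":0,"ay":0.003,"az":-0.053},{"x":0.0425,"y":-0.002,"z":0.115,"ax":0,"ay":0.003,"az":-0.053},{"x":0.0425,"y":-0.002,"z":0.121,"ax":0,"ay":0.003,"az":-0.053},{"x":0.0425,"y":-0.002,"z":0.124,"ax":0,"ay":0.003,"az":-0.053},{"x":0.0425,"y":-0.002,"z":0.126,"ax":0,"ay":0.003,"az":-0.053},{"x":0.0425,"y":-0.002,"z":0.126,"ax":0,"ay":0.003,"az":-0.053},{"x":0.0425,"y":-0.002,"z":0.126,"ax":0,"ay":0.003,"az":-0.053}]' 0 30; python3 -c "
from h import *
delta([.5756,.3245,.0085],np.radians(-28))"
```

```text
t: 6.8
eef_pos: [0.5767, 0.3275, 0.0106]
tool_rot: [-0.0, 0.855, 0.518, 0.001]
contact_force: [-0.1, 0.5, 0.1]
gripper_width: 0.337
grasp_force: 30.2
t 6.8 tcp [0.5767 0.3275 0.0106] toolx [0.463 0.887 0.003] y [ 0.887 -0.463  0.001] z [ 0.002  0.002 -1.   ] w 0.337 F 30.2
shift [-0.0032  0.0004  0.002 ]
turn [ 0.0006 -0.0026  0.0077] q7 -0.651
```

```bash
python3 -m jog '[{"x":-0.002,"y":0,"z":0.001,"ax":0,"ay":0,"az":0},{"x":-0.002,"y":0,"z":0.002,"ax":0,"ay":0,"az":0},{"x":-0.002,"y":0,"z":0.002,"ax":0,"ay":0,"az":0},{"x":-0.002,"y":0,"z":0.002,"ax":0,"ay":0,"az":0}]' 0 30
```

```text
t: 7.2
eef_pos: [0.5752, 0.3254, 0.0074]
tool_rot: [-0.0, 0.855, 0.518, 0.0]
contact_force: [0.9, 0.4, 1.1]
gripper_width: 0.337
grasp_force: 30.2
```

```bash
python3 -m jog '[{"x":0,"y":0,"z":0,"ax":0,"ay":0,"az":0},{"x":0,"y":0,"z":0,"ax":0,"ay":0,"az":0},{"x":0,"y":0,"z":0,"ax":0,"ay":0,"az":0},{"x":0,"y":0,"z":0,"ax":0,"ay":0,"az":0},{"x":0,"y":0,"z":0,"ax":0,"ay":0,"az":0},{"x":0,"y":0,"z":-0.02,"ax":0,"ay":0,"az":0},{"x":0,"y":0,"z":-0.06,"ax":0,"ay":0,"az":0},{"x":0,"y":0,"z":-0.11,"ax":0,"ay":0,"az":0},{"x":0,"y":0,"z":-0.16,"ax":0,"ay":0,"az":0},{"x":0,"y":0,"z":-0.16,"ax":0,"ay":0,"az":0},{"x":0,"y":0,"z":-0.16,"ax":0,"ay":0,"az":0}]' 0.75; python3 - <<'E'
from h import *
p=camera_params('wrist');a=read_camera('wrist')[:,:,::-1]
np.save('w5.npy',p,allow_pickle=True);cv2.imwrite('pics/w5.png',a)
hsv=cv2.cvtColor(a,cv2.COLOR_BGR2HSV);m=cv2.inRange(hsv,(100,120,60),(125,255,255))
n,l,st,ce=cv2.connectedComponentsWithStats(m);i=1+st[1:,4].argmax()
rc=cv2.boxPoints(cv2.minAreaRect(np.argwhere(l==i)[:,::-1].astype(np.float32)));w=plane(p,rc,.026);e=np.roll(w,-1,0)-w
print(rc.round(0).tolist(),w.mean(0).round(4),np.linalg.norm(e,axis=1).round(3),np.degrees(np.arctan2(e[:,1],e[:,0])).round(1))
delta([.515,.01,.20],np.radians(-85))
E
```

```text
t: 8.3
eef_pos: [0.5758, 0.3257, 0.1689]
tool_rot: [-0.001, 0.855, 0.518, 0.002]
contact_force: [-0.5, -0.3, -1.4]
gripper_width: 0.752
grasp_force: 0.0
[[293.0, 240.0], [294.0, 201.0], [334.0, 203.0], [333.0, 241.0]] [0.5757 0.3259 0.026 ] [0.029 0.029 0.029 0.03 ] [  59.7  -29.5 -118.6  150.4]
t 8.35 tcp [0.5746 0.3254 0.1671] toolx [0.462 0.887 0.001] y [ 0.887 -0.462 -0.001] z [-0.     0.001 -1.   ] w 0.752 F 0.0
shift [-0.3072  0.0929 -0.0333]
turn [-1.1000e-03 -6.0000e-04  1.0028e+00] q7 -0.744
```

View pics/w5.png

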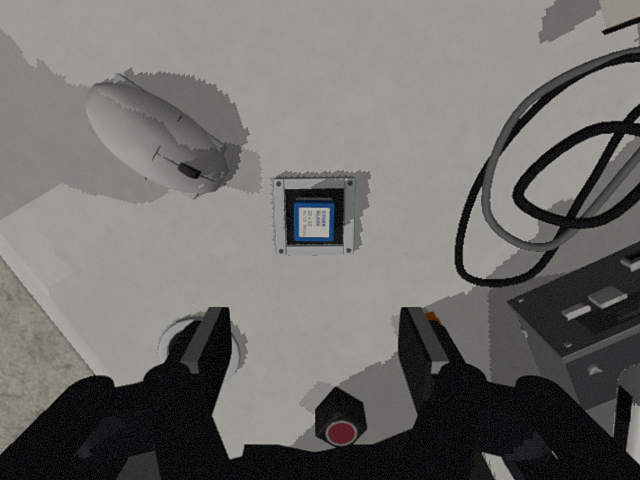

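```bash
python3 -m jog '[{"x":-0.289,"y":0.083,"z":-0.03,"ax":0,"ay":0,"az":-0.375},{"x":-0.289,"y":0.083,"z":-0.03,"ax":0,"ay":0,"az":-0.375},{"x":-0.289,"y":0.083,"z":-0.03,"ax":0,"ay":0,"az":-0.375},{"x":-0.289,"y":0.083,"z":-0.03,"ax":0,"ay":0,"az":-0.375},{"x":-0.289,"y":0.083,"z":-0.03,"ax":0,"ay":0,"az":-0.375},{"x":-0.289,"y":0.083,"z":-0.03,"ax":0,"ay":0,"az":-0.375},{"x":-0.289,"y":0.083,"z":-0.03,"ax":0,"ay":0,"az":-0.375},{"x":-0.289,"y":0.083,"z":-0.03,"ax":0,"ay":0,"az":-0.375},{"x":-0.289,"y":0.083,"z":-0.03,"ax":0,"ay":0,"az":-0.375}]' 0.8; python3 - <<'E'
from h import *
p=camera_params('wrist');a=read_camera('wrist')[:,:,::-1]
np.save('w6.npy',p,allow_pickle=True);cv2.imwrite('pics/w6.png',a)
pose()
u=proj(p,[[.516,.03,.045]])[0].round().astype(int);x0,y0=u-[60,55];print(x0,y0)
cv2.imwrite('pics/c6.png',cv2.resize(a[y0:y0+110,x0:x0+120],None,fx=5,fy=5,interpolation=cv2.INTER_CUBIC))
E
```

```text
t: 9.25
eef_pos: [0.5146, 0.032, 0.1961]
tool_rot: [-0.001, 0.743, 0.669, -0.0]
contact_force: [-0.3, 0.4, -0.0]
gripper_width: 0.798
grasp_force: 0.0
t 9.3 tcp [0.5148 0.0323 0.1962] toolx [0.103 0.995 0.   ] y [ 0.995 -0.103 -0.001] z [-0.001  0.001 -1.   ] w 0.802 F 0.0
256 165
```

View pics/c6.png

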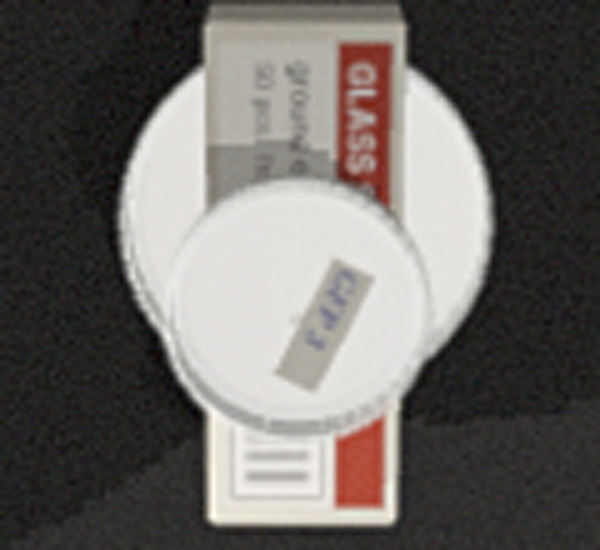

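```bash
cat >> h.py <<'E'
def fitcyl(p,cen,r,z0,z1,ext):
    "fit centre xy of an upright cylinder to image extents [left,right,top,bottom]"
    from scipy.optimize import least_squares
    t=np.linspace(0,2*np.pi,180)
    def e(c):
        P=np.concatenate([np.c_[c[0]+r*np.cos(t),c[1]+r*np.sin(t),0*t+z] for z in(z0,z1)]);u=proj(p,P)
        return np.array([u[:,0].min(),u[:,0].max(),u[:,1].min(),u[:,1].max()])-ext
    s=least_squares(e,cen); return s.x,s.fun
E
python3 - <<'E'
from h import *
p=np.load('w6.npy',allow_pickle=True).item()
f=lambda L:np.array([(256+(x)/5,165+(y)/5) for x,y in L])
g=lambda l,r,t,b:np.array([256+l/5,256+r/5,165+t/5,165+b/5])
print(fitcyl(p,[.515,.03],.02,.038,.053,g(170,435,180,437)))
print(fitcyl(p,[.515,.03],.0305,.002,.017,g(118,494,40,400)))
w=plane(p,f([(208,28),(407,30),(397,525),(207,525)]),.038);e=np.roll(w,-1,0)-w
print(w.mean(0).round(4),np.linalg.norm(e,axis=1).round(3),np.degrees(np.arctan2(e[:,1],e[:,0])).round(1))
delta([.515,.03,.041],np.radians(-6))
E
```

```text
(array([0.5155442 , 0.02526933]), array([-0.70446952,  0.70365083, -2.54362091,  2.67661226]))
(array([0.51669409, 0.02964645]), array([ 0.21636319, -0.21654655, -1.70550275,  1.81831876]))
[0.5161 0.0265 0.038 ] [0.029 0.079 0.03  0.079] [ -6.5 -96.1 174.   83.2]
t 9.3 tcp [0.5148 0.0323 0.1962] toolx [0.103 0.995 0.   ] y [ 0.995 -0.103 -0.001] z [-0.001  0.001 -1.   ] w 0.802 F 0.0
shift [-0.0024  0.0006  0.1552]
turn [-0.0012 -0.0005  0.0013] q7 -0.051
```

```bash
python3 -m jog '[{"x":-0.005,"y":0.001,"z":0.05,"ax":0,"ay":0,"az":0},{"x":-0.005,"y":0.001,"z":0.1,"ax":0,"ay":0,"az":0},{"x":-0.005,"y":0.001,"z":0.13,"ax":0,"ay":0,"az":0},{"x":-0.005,"y":0.001,"z":0.148,"ax":0,"ay":0,"az":0},{"x":-0.005,"y":0.001,"z":0.155,"ax":0,"ay":0,"az":0},{"x":-0.005,"y":0.001,"z":0.155,"ax":0,"ay":0,"az":0},{"x":-0.005,"y":0.001,"z":0.155,"ax":0,"ay":0,"az":0}]' 0.8 && python3 -m jog '[{"x":0,"y":0,"z":0,"ax":0,"ay":0,"az":0},{"x":0,"y":0,"z":0,"ax":0,"ay":0,"az":0},{"x":0,"y":0,"z":0,"ax":0,"ay":0,"az":0},{"x":0,"y":0,"z":0,"ax":0,"ay":0,"az":0},{"x":0,"y":0,"z":0,"ax":0,"ay":0,"az":0},{"x":0,"y":0,"z":0,"ax":0,"ay":0,"az":0},{"x":0,"y":0,"z":0,"ax":0,"ay":0,"az":0},{"x":0,"y":0,"z":0,"ax":0,"ay":0,"az":0}]' 0 25; python3 -c "
from h import *
pose()"
```

```text
t: 10.0
eef_pos: [0.5162, 0.0263, 0.0427]
tool_rot: [0.0, 0.743, 0.669, 0.001]
contact_force: [0.2, 1.1, 0.3]
gripper_width: 0.801
grasp_force: 0.0
t: 10.8
eef_pos: [0.5163, 0.026, 0.0433]
tool_rot: [-0.0, 0.744, 0.669, 0.001]
contact_force: [-1.8, -0.6, 6.2]
gripper_width: 0.435
grasp_force: 24.4
t 10.8 tcp [0.5163 0.026  0.0433] toolx [0.106 0.994 0.002] y [ 0.994 -0.106  0.002] z [ 0.002  0.002 -1.   ] w 0.435 F 24.4
```

```bash
python3 -m jog '[{"x":0,"y":0,"z":-0.003,"ax":0,"ay":0,"az":0},{"x":0,"y":0,"z":-0.01,"ax":0,"ay":0,"az":0},{"x":0,"y":0,"z":-0.03,"ax":0,"ay":0,"az":0},{"x":0,"y":0,"z":-0.06,"ax":0,"ay":0,"az":0},{"x":0,"y":0,"z":-0.09,"ax":0,"ay":0,"az":0},{"x":0.03,"y":-0.02,"z":-0.09,"ax":0,"ay":0,"az":0},{"x":0.07,"y":-0.04,"z":-0.09,"ax":0,"ay":0,"az":0},{"x":0.11,"y":-0.065,"z":-0.09,"ax":0,"ay":0,"az":0},{"x":0.15,"y":-0.09,"z":-0.09,"ax":0,"ay":0,"az":0},{"x":0.175,"y":-0.1,"z":-0.09,"ax":0,"ay":0,"az":0},{"x":0.184,"y":-0.106,"z":-0.09,"ax":0,"ay":0,"az":0},{"x":0.184,"y":-0.106,"z":-0.09,"ax":0,"ay":0,"az":0}]' 0 25; python3 - <<'E'
from h import *
p=camera_params('wrist');a=read_camera('wrist')[:,:,::-1]
np.save('w7.npy',p,allow_pickle=True);cv2.imwrite('pics/w7.png',a)
pose()
print(proj(p,[[.43,.265,.006],[.43+.028,.265,.003],[.43,.265+.028,.003]]).round())
# dark recess blob
g=cv2.cvtColor(a,cv2.COLOR_BGR2GRAY);m=(g<75).astype(np.uint8);m=cv2.morphologyEx(m,cv2.MORPH_OPEN,np.ones((5,5)))
n,l,st,ce=cv2.connectedComponentsWithStats(m)
for i in range(1,n):
    if 2000<st[i,4]<20000: print(st[i],ce[i].round(1),plane(p,ce[i],.003).round(4))
E
```

```text
t: 12.0
eef_pos: [0.4292, 0.2207, 0.1326]
tool_rot: [-0.0, 0.743, 0.67, 0.001]
contact_force: [0.7, -0.1, 0.1]
gripper_width: 0.437
grasp_force: 25.2
t 12.05 tcp [0.4297 0.2191 0.1325] toolx [0.106 0.994 0.001] y [ 0.994 -0.106  0.001] z [ 0.001  0.001 -1.   ] w 0.436 F 25.2
[[308. 163.]
 [350. 158.]
 [304. 119.]]
[ 486    0   70   93 2656] [519.2  50.4] [[0.5677 0.3208 0.003 ]]
[ 265  129   81   82 5283] [305. 169.] [[0.4273 0.261  0.003 ]]
```

View pics/w7.png

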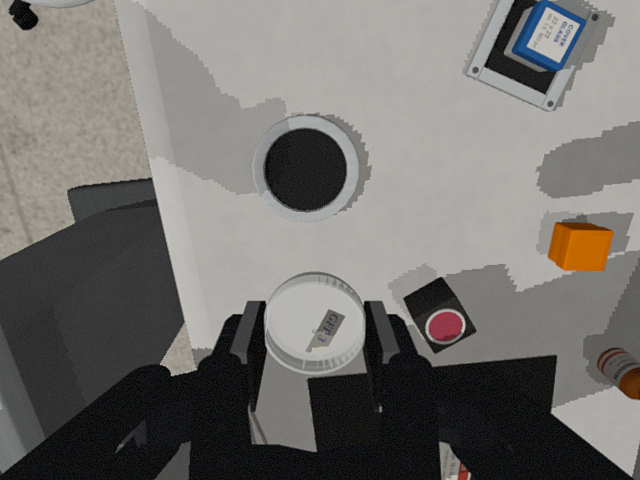

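```bash
python3 -m jog '[{"x":0.0415,"y":-0.007,"z":0.03,"ax":0,"ay":0,"az":0},{"x":0.0415,"y":-0.007,"z":0.07,"ax":0,"ay":0,"az":0},{"x":0.0415,"y":-0.007,"z":0.1,"ax":0,"ay":0,"az":0},{"x":0.0415,"y":-0.007,"z":0.115,"ax":0,"ay":0,"az":0},{"x":0.0415,"y":-0.007,"z":0.12,"ax":0,"ay":0,"az":0},{"x":0.0415,"y":-0.007,"z":0.122,"ax":0,"ay":0,"az":0},{"x":0.0415,"y":-0.007,"z":0.1225,"ax":0,"ay":0,"az":0},{"x":0.0415,"y":-0.007,"z":0.1225,"ax":0,"ay":0,"az":0},{"x":0.0415,"y":-0.007,"z":0.1225,"ax":0,"ay":0,"az":0}]' 0 25; python3 -c "
from h import *
delta([.4273,.261,.0085])"
```

```text
t: 12.95
eef_pos: [0.4276, 0.2622, 0.0106]
tool_rot: [-0.0, 0.744, 0.669, 0.001]
contact_force: [0.2, -1.0, -0.0]
gripper_width: 0.437
grasp_force: 25.2
t 12.95 tcp [0.4276 0.2622 0.0106] toolx [0.106 0.994 0.002] y [ 0.994 -0.106  0.001] z [ 0.002  0.002 -1.   ] w 0.437 F 25.2
shift [-0.0012 -0.0002  0.0021]
```

```bash
python3 -m jog '[{"x":-0.001,"y":0,"z":0.001,"ax":0,"ay":0,"az":0},{"x":-0.001,"y":0,"z":0.0015,"ax":0,"ay":0,"az":0},{"x":-0.001,"y":0,"z":0.002,"ax":0,"ay":0,"az":0},{"x":-0.001,"y":0,"z":0.002,"ax":0,"ay":0,"az":0}]' 0 25; python3 -m jog '[{"x":0,"y":0,"z":0,"ax":0,"ay":0,"az":0},{"x":0,"y":0,"z":0,"ax":0,"ay":0,"az":0},{"x":0,"y":0,"z":0,"ax":0,"ay":0,"az":0},{"x":0,"y":0,"z":0,"ax":0,"ay":0,"az":0},{"x":0,"y":0,"z":0,"ax":0,"ay":0,"az":0},{"x":0,"y":0,"z":-0.02,"ax":0,"ay":0,"az":0},{"x":0,"y":0,"z":-0.06,"ax":0,"ay":0,"az":0},{"x":0,"y":0,"z":-0.11,"ax":0,"ay":0,"az":0},{"x":0,"y":0,"z":-0.16,"ax":0,"ay":0,"az":0},{"x":0,"y":0,"z":-0.16,"ax":0,"ay":0,"az":0},{"x":0,"y":0,"z":-0.16,"ax":0,"ay":0,"az":0}]' 0.75; python3 - <<'E'
from h import *
p=camera_params('wrist');a=read_camera('wrist')[:,:,::-1]
np.save('w8.npy',p,allow_pickle=True);cv2.imwrite('pics/w8.png',a)
pose()
u=proj(p,[[.4273,.261,.006]])[0].round().astype(int);print(u)
g=cv2.cvtColor(a,cv2.COLOR_BGR2GRAY)[u[1]-60:u[1]+60,u[0]-60:u[0]+60];print(cv2.resize(g,(20,20),interpolation=cv2.INTER_AREA))
E
```

```text
t: 13.35
eef_pos: [0.427, 0.261, 0.0084]
tool_rot: [-0.0, 0.744, 0.669, 0.001]
contact_force: [-2.3, -1.5, 8.9]
gripper_width: 0.443
grasp_force: 26.0
t: 14.45
eef_pos: [0.4272, 0.2614, 0.1688]
tool_rot: [-0.001, 0.743, 0.669, 0.002]
contact_force: [-0.5, 1.0, -0.7]
gripper_width: 0.749
grasp_force: 0.0
t 14.5 tcp [0.4263 0.2608 0.1675] toolx [0.105 0.994 0.001] y [ 0.994 -0.105 -0.   ] z [-0.     0.001 -1.   ] w 0.752 F 0.0
[314 215]
[[162 164 164 161 165 164 163 163 163 164 165 165 165 164 165 164 164 163
  163 164]
 [163 165 165 165 165 165 165 165 164 165 166 166 164 164 163 163 165 164
  163 165]
 [164 165 165 165 166 166 161 151 131 127 127 117 129 133 143 163 164 165
  163 164]
 [164 165 165 165 166 149 141 151 159 159 160 159 151 122 111 124 152 165
  164 163]
 [164 165 166 165 147 152 158 145 101  76  72  94 137 159 147 114 121 153
  163 163]
 [164 164 165 152 154 158  96  28  21  23  18  20  21  65 124 144 116 117
  163 165]
 [163 163 160 150 159  89  21  38 102 136 138  98  37  17  40 119 130 116
  142 164]
 [164 163 153 162 137  24  50 158 172 173 172 173 155  48  19  73 
[... 339 characters left out ...]
 117 135
  131 159]
 [165 165 163 162 129  31 135 169 172 171 172 173 172 150  25  77 154 123
  144 162]
 [165 165 165 163 157  79  59 138 162 170 171 167 152  63  60 155 146 130
  158 163]
 [165 165 164 164 162 154  79  54  96 124 125 101  52  68 148 155 127 159
  165 162]
 [164 165 164 165 163 161 157 126  78  54  54  76 123 158 158 141 161 165
  164 164]
 [163 164 165 165 163 164 164 160 159 160 160 159 158 159 160 163 163 165
  166 165]
 [164 165 165 164 165 166 166 166 163 163 162 161 161 163 162 163 162 164
  166 165]
 [164 166 165 165 165 165 165 163 163 164 163 162 162 163 163 163 162 164
  164 164]
 [165 164 164 165 165 164 165 163 164 166 165 163 162 163 163 163 163 164
  163 164]]
```

```bash
python3 -m jog '[{"x":-0.221,"y":0.112,"z":-0.03,"ax":0,"ay":0,"az":0},{"x":-0.221,"y":0.112,"z":-0.03,"ax":0,"ay":0,"az":0},{"x":-0.221,"y":0.112,"z":-0.03,"ax":0,"ay":0,"az":0},{"x":-0.221,"y":0.112,"z":-0.03,"ax":0,"ay":0,"az":0},{"x":-0.221,"y":0.112,"z":-0.03,"ax":0,"ay":0,"az":0},{"x":-0.221,"y":0.112,"z":-0.03,"ax":0,"ay":0,"az":0},{"x":-0.221,"y":0.112,"z":-0.03,"ax":0,"ay":0,"az":0},{"x":-0.221,"y":0.112,"z":-0.03,"ax":0,"ay":0,"az":0}]' 0.75; python3 - <<'E'
from h import *
p=camera_params('wrist');a=read_camera('wrist')[:,:,::-1]
np.save('w9.npy',p,allow_pickle=True);cv2.imwrite('pics/w9.png',a)
def red(p,a):
    hsv=cv2.cvtColor(a,cv2.COLOR_BGR2HSV);m=cv2.inRange(hsv,(0,110,60),(10,255,255))|cv2.inRange(hsv,(170,110,60),(180,255,255))
    u=proj(p,[[.516,.027,.038]])[0]
    q=np.argwhere(m)[:,::-1].astype(float);q=q[np.linalg.norm(q-u,axis=1)<65]
    w=plane(p,q,.038)[:,:2];hi=w[w[:,1]>np.percentile(w[:,1],97)].mean(0);lo=w[w[:,1]<np.percentile(w[:,1],3)].mean(0)
    print(len(q),hi.round(4),lo.round(4),np.degrees(np.arctan2(*(hi-lo)[::-1])).round(1))
red(np.load('w6.npy',allow_pickle=True).item(),cv2.imread('pics/w6.png'))
red(p,a)
delta([.5161,.0265,.0215],np.radians(-6.3))
E
```

```text
t: 15.3
eef_pos: [0.5137, 0.0302, 0.1962]
tool_rot: [-0.001, 0.743, 0.669, -0.001]
contact_force: [-1.0, 0.9, 0.7]
gripper_width: 0.75
grasp_force: 0.0
335 [0.5281 0.0626] [ 0.5209 -0.0093] 84.3
697 [0.5281 0.0625] [ 0.5211 -0.0091] 84.5
t 15.35 tcp [0.5138 0.0307 0.1964] toolx [0.103 0.995 0.   ] y [ 0.995 -0.103 -0.002] z [-0.002  0.001 -1.   ] w 0.748 F 0.0
shift [-0.004   0.0031  0.1749]
turn [-0.0021 -0.0004  0.0064] q7 -0.015
```

```bash
python3 -m jog '[{"x":-0.004,"y":0.003,"z":0.05,"ax":0,"ay":0,"az":0},{"x":-0.004,"y":0.003,"z":0.1,"ax":0,"ay":0,"az":0},{"x":-0.004,"y":0.003,"z":0.14,"ax":0,"ay":0,"az":0},{"x":-0.004,"y":0.003,"z":0.165,"ax":0,"ay":0,"az":0},{"x":-0.004,"y":0.003,"z":0.174,"ax":0,"ay":0,"az":0},{"x":-0.004,"y":0.003,"z":0.1745,"ax":0,"ay":0,"az":0},{"x":-0.004,"y":0.003,"z":0.1745,"ax":0,"ay":0,"az":0}]' 0.75 && python3 -m jog '[{"x":0,"y":0,"z":0,"ax":0,"ay":0,"az":0},{"x":0,"y":0,"z":0,"ax":0,"ay":0,"az":0},{"x":0,"y":0,"z":0,"ax":0,"ay":0,"az":0},{"x":0,"y":0,"z":0,"ax":0,"ay":0,"az":0},{"x":0,"y":0,"z":0,"ax":0,"ay":0,"az":0},{"x":0,"y":0,"z":0,"ax":0,"ay":0,"az":0},{"x":0,"y":0,"z":0,"ax":0,"ay":0,"az":0},{"x":0,"y":0,"z":0,"ax":0,"ay":0,"az":0}]' 0 40; python3 -c "
from h import *
pose()"
```

```text
t: 16.05
eef_pos: [0.5182, 0.0256, 0.024]
tool_rot: [0.0, 0.743, 0.669, 0.001]
contact_force: [-0.5, 1.2, 0.1]
gripper_width: 0.747
grasp_force: 0.0
t: 16.85
eef_pos: [0.5181, 0.0253, 0.0244]
tool_rot: [-0.0, 0.744, 0.669, 0.001]
contact_force: [-2.5, 0.9, 7.3]
gripper_width: 0.34
grasp_force: 39.6
t 16.85 tcp [0.5181 0.0253 0.0244] toolx [0.106 0.994 0.002] y [ 0.994 -0.106  0.002] z [ 0.002  0.002 -1.   ] w 0.34 F 39.6
```

```bash
python3 -m jog '[{"x":0,"y":0,"z":-0.003,"ax":0,"ay":0,"az":0},{"x":0,"y":0,"z":-0.01,"ax":0,"ay":0,"az":0},{"x":0,"y":0,"z":-0.03,"ax":0,"ay":0,"az":0},{"x":0,"y":0,"z":-0.07,"ax":0,"ay":0,"az":0},{"x":0,"y":0,"z":-0.115,"ax":0,"ay":0,"az":0},{"x":-0.02,"y":0.006,"z":-0.155,"ax":0,"ay":0,"az":0},{"x":-0.055,"y":0.016,"z":-0.19,"ax":0,"ay":0,"az":0},{"x":-0.1,"y":0.03,"z":-0.21,"ax":0,"ay":0,"az":0},{"x":-0.145,"y":0.043,"z":-0.225,"ax":0,"ay":0,"az":0},{"x":-0.19,"y":0.056,"z":-0.225,"ax":0,"ay":0,"az":0},{"x":-0.235,"y":0.07,"z":-0.225,"ax":0,"ay":0,"az":0},{"x":-0.28,"y":0.083,"z":-0.225,"ax":0,"ay":0,"az":0}]' 0 40; python3 -m jog '[{"x":-0.045,"y":0.013,"z":0,"ax":0,"ay":0,"az":0},{"x":-0.08,"y":0.023,"z":0,"ax":0,"ay":0,"az":0},{"x":-0.1,"y":0.03,"z":0,"ax":0,"ay":0,"az":0},{"x":-0.105,"y":0.031,"z":0,"ax":0,"ay":0,"az":0},{"x":-0.105,"y":0.031,"z":0,"ax":0,"ay":0,"az":0},{"x":-0.105,"y":0.031,"z":0,"ax":0,"ay":0,"az":0}]' 0 40; python3 - <<'E'
from h import *
p=camera_params('wrist');a=read_camera('wrist')[:,:,::-1]
np.save('w10.npy',p,allow_pickle=True);cv2.imwrite('pics/w10.png',a)
pose()
g=cv2.cvtColor(a,cv2.COLOR_BGR2GRAY);m=(g<75).astype(np.uint8);m=cv2.morphologyEx(m,cv2.MORPH_OPEN,np.ones((5,5)))
n,l,st,ce=cv2.connectedComponentsWithStats(m)
for i in range(1,n):
    if 1500<st[i,4]<25000:
        rc=cv2.boxPoints(cv2.minAreaRect(np.argwhere(l==i)[:,::-1].astype(np.float32)));w=plane(p,rc,.004);e=np.roll(w,-1,0)-w
        print(st[i],w.mean(0).round(4),np.linalg.norm(e,axis=1).round(3),np.degrees(np.arctan2(e[:,1],e[:,0])).round(1))
E
```

```text
t: 18.05
eef_pos: [0.5703, -0.2641, 0.2485]
tool_rot: [-0.0, 0.743, 0.669, 0.001]
contact_force: [1.3, 0.4, -0.6]
gripper_width: 0.339
grasp_force: 40.0
t: 18.65
eef_pos: [0.5902, -0.3685, 0.2478]
tool_rot: [-0.001, 0.743, 0.669, 0.001]
contact_force: [0.7, 0.5, -1.5]
gripper_width: 0.341
grasp_force: 39.9
t 18.7 tcp [ 0.5904 -0.3682  0.2478] toolx [0.104 0.995 0.002] y [ 0.995 -0.104  0.   ] z [ 0.     0.002 -1.   ] w 0.338 F 39.9
[ 271   89   88  109 4878] [ 0.5967 -0.3233  0.004 ] [0.044 0.094 0.047 0.096] [  22.7  -64.4 -155.2  113.9]
[ 112  101   79   81 4995] [ 0.4435 -0.304   0.004 ] [0.072 0.073 0.076 0.074] [  -6.5 -101.2  173.8   75.6]
[ 447  205   50   49 1916] [ 0.743  -0.4211  0.004 ] [0.046 0.052 0.047 0.054] [  42.9  -47.8 -135.4  130.7]
```

View pics/w10.png

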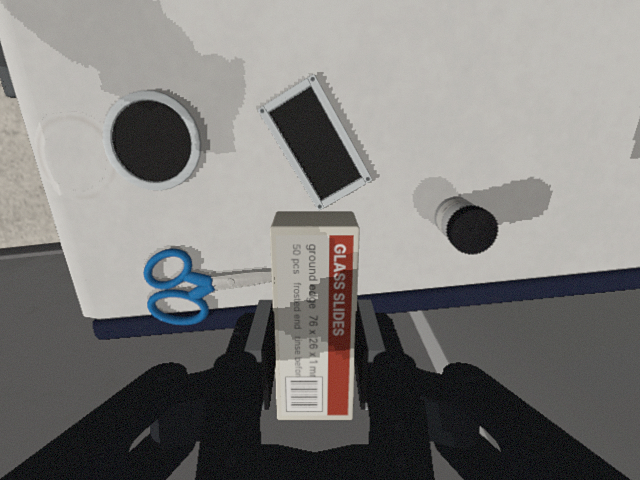

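```bash
python3 -c "
from h import *
delta([.5967,-.3243,.0115],np.radians(24.5))"
```

```text
t 18.7 tcp [ 0.5904 -0.3682  0.2478] toolx [0.104 0.995 0.002] y [ 0.995 -0.104  0.   ] z [ 0.     0.002 -1.   ] w 0.338 F 39.9
shift [0.0438 0.0016 0.2364]
turn [ 0.0008 -0.0021 -0.5317] q7 0.708
```

```bash
python3 -m jog '[{"x":0.02,"y":0.001,"z":0.02,"ax":0,"ay":0,"az":-0.14},{"x":0.044,"y":0.0015,"z":0.06,"ax":0,"ay":0,"az":-0.28},{"x":0.044,"y":0.0015,"z":0.1,"ax":0,"ay":-0.001,"az":-0.42},{"x":0.044,"y":0.0015,"z":0.14,"ax":0,"ay":-0.001,"az":-0.532},{"x":0.044,"y":0.0015,"z":0.18,"ax":0,"ay":-0.001,"az":-0.532},{"x":0.044,"y":0.0015,"z":0.21,"ax":0,"ay":-0.001,"az":-0.532},{"x":0.044,"y":0.0015,"z":0.225,"ax":0,"ay":-0.001,"az":-0.532},{"x":0.044,"y":0.0015,"z":0.231,"ax":0,"ay":-0.001,"az":-0.532},{"x":0.044,"y":0.0015,"z":0.234,"ax":0,"ay":-0.001,"az":-0.532},{"x":0.044,"y":0.0015,"z":0.235,"ax":0,"ay":-0.001,"az":-0.532},{"x":0.044,"y":0.0015,"z":0.235,"ax":0,"ay":-0.001,"az":-0.532}]' 0 40; python3 -c "
from h import *
delta([.5967,-.3243,.0105],np.radians(24.5))"
```

```text
t: 19.8
eef_pos: [0.5972, -0.3268, 0.0143]
tool_rot: [0.001, 0.542, 0.841, 0.0]
contact_force: [-0.4, -0.6, -1.0]
gripper_width: 0.341
grasp_force: 39.9
t 19.8 tcp [ 0.5972 -0.3268  0.0143] toolx [-0.413  0.911 -0.002] y [0.911 0.413 0.002] z [ 0.003 -0.001 -1.   ] w 0.341 F 39.9
shift [0.0025 0.0006 0.0038]
turn [ 0.002   0.0021 -0.0015] q7 1.226
```

```bash
python3 -m jog '[{"x":0.002,"y":0,"z":0.001,"ax":0.001,"ay":0.001,"az":0},{"x":0.002,"y":0,"z":0.002,"ax":0.001,"ay":0.001,"az":0},{"x":0.002,"y":0,"z":0.003,"ax":0.001,"ay":0.001,"az":0},{"x":0.002,"y":0,"z":0.003,"ax":0.001,"ay":0.001,"az":0},{"x":0.002,"y":0,"z":0.003,"ax":0.001,"ay":0.001,"az":0}]' 0 40
```

```text
t: 20.3
eef_pos: [0.5957, -0.3244, 0.0107]
tool_rot: [-0.0, 0.542, 0.841, 0.0]
contact_force: [-1.1, 1.0, 5.8]
gripper_width: 0.346
grasp_force: 40.6
```

```bash
python3 -m jog '[{"x":0,"y":0,"z":0,"ax":0,"ay":0,"az":0},{"x":0,"y":0,"z":0,"ax":0,"ay":0,"az":0},{"x":0,"y":0,"z":0,"ax":0,"ay":0,"az":0},{"x":0,"y":0,"z":0,"ax":0,"ay":0,"az":0},{"x":0,"y":0,"z":0,"ax":0,"ay":0,"az":0},{"x":0,"y":0,"z":-0.02,"ax":0,"ay":0,"az":0},{"x":0,"y":0,"z":-0.06,"ax":0,"ay":0,"az":0},{"x":0,"y":0,"z":-0.11,"ax":0,"ay":0,"az":0},{"x":0,"y":0,"z":-0.16,"ax":0,"ay":0,"az":0},{"x":0,"y":0,"z":-0.19,"ax":0,"ay":0,"az":0},{"x":0,"y":0,"z":-0.19,"ax":0,"ay":0,"az":0},{"x":0,"y":0,"z":-0.19,"ax":0,"ay":0,"az":0}]' 0.75; python3 - <<'E'
from h import *
p=camera_params('wrist');a=read_camera('wrist')[:,:,::-1]
np.save('w11.npy',p,allow_pickle=True);cv2.imwrite('pics/w11.png',a)
r=np.radians(24.5);X=np.array([np.cos(r),np.sin(r)]);Y=np.array([-X[1],X[0]])
# rectified top view in the holder frame, 2 mm cells, x right, y up; heights 6 mm (rim) and 24 mm (carton top)
g=cv2.cvtColor(a,cv2.COLOR_BGR2GRAY)
for z,xs,ys in((.004,np.arange(-.04,.0401,.002),[-.02,0,.02]),(.024,np.arange(-.03,.0301,.002),[-.02,0,.02])):
    for yy in ys:
        P=[[*(np.array([.5967,-.3233])+x*X+yy*Y),z] for x in xs];u=proj(p,P).astype(np.float32)
        print(z,yy,cv2.remap(g,u[:,0].reshape(1,-1),u[:,1].reshape(1,-1),1)[0].tolist())
for z,ys in((.004,np.arange(-.06,.0601,.003)),(.024,np.arange(-.051,.0511,.003))):
    P=[[*(np.array([.5967,-.3233])-.008*X+yy*Y),z] for yy in ys];u=proj(p,P).astype(np.float32)
    print('long',z,cv2.remap(g,u[:,0].reshape(1,-1),u[:,1].reshape(1,-1),1)[0].tolist())
hsv=cv2.cvtColor(a,cv2.COLOR_BGR2HSV);m=cv2.inRange(hsv,(0,110,60),(10,255,255))|cv2.inRange(hsv,(170,110,60),(180,255,255))
rc=cv2.minAreaRect(np.argwhere(m)[:,::-1].astype(np.float32));w=plane(p,cv2.boxPoints(rc),.024);e=np.roll(w,-1,0)-w
print(w.mean(0).round(4),np.linalg.norm(e,axis=1).round(3),np.degrees(np.arctan2(e[:,1],e[:,0])).round(1))
delta([.5165,.03,.2],np.radians(0))
E
```

```text
t: 21.5
eef_pos: [0.5957, -0.3245, 0.2004]
tool_rot: [0.0, 0.542, 0.841, 0.0]
contact_force: [-0.5, -0.3, -0.8]
gripper_width: 0.752
grasp_force: 0.0
0.004 -0.02 [159, 160, 158, 158, 159, 141, 150, 152, 148, 41, 21, 59, 170, 171, 171, 169, 146, 169, 167, 138, 171, 173, 115, 70, 66, 69, 94, 152, 6, 12, 15, 34, 101, 108, 113, 106, 113, 111, 114, 113, 111]
0.004 0 [159, 156, 158, 160, 159, 158, 153, 152, 139, 28, 19, 75, 171, 171, 172, 168, 140, 172, 161, 134, 157, 173, 118, 130, 133, 115, 94, 145, 10, 15, 16, 40, 103, 109, 110, 97, 113, 111, 112, 110, 109]
0.004 0.02 [157, 158, 160, 160, 160, 152, 151, 151, 145, 54, 15, 49, 173, 170, 171, 170, 170, 173, 165, 137, 170, 172, 116, 125, 135, 98, 96, 130, 11, 15, 14, 29, 100, 106, 110, 103, 116, 111, 111, 109, 112]
0.024 -0.02 [159, 162, 149, 156, 101, 19, 17, 144, 168, 169, 143, 138, 136, 137, 136, 173, 158, 90, 66, 68, 67, 139, 53, 18, 11, 16, 88, 110, 111, 102, 111]
0.024 0 [159, 155, 150, 152, 102, 16, 23, 154, 171, 172, 171, 158, 170, 171, 168, 172, 173, 84, 104, 94, 67, 152, 48, 13, 19, 20, 83, 108, 112, 105, 114]
0.024 0.02 [159, 141, 150, 153, 102, 26, 25, 155, 172, 171, 172, 159, 161, 168, 132, 171, 173, 85, 129, 126, 69, 150, 52, 14, 14, 20, 95, 108, 110, 102, 114]
long 0.004 [161, 159, 156, 156, 89, 167, 161, 166, 174, 149, 141, 157, 149, 145, 142, 146, 144, 146, 152, 169, 140, 138, 146, 140, 143, 142, 165, 154, 150, 154, 142, 168, 165, 132, 34, 18, 85, 154, 147, 137, 161]
long 0.024 [160, 156, 155, 151, 59, 167, 176, 135, 139, 152, 154, 150, 144, 142, 155, 136, 141, 158, 140, 149, 154, 139, 146, 149, 151, 163, 151, 151, 141, 171, 164, 106, 18, 14, 152]
[ 0.6033 -0.3192  0.024 ] [0.007 0.073 0.008 0.073] [  24.4  -64.9 -155.6  114.7]
t 21.55 tcp [ 0.5952 -0.324   0.199 ] toolx [-0.413  0.911  0.002] y [ 0.911  0.413 -0.001] z [-0.002  0.001 -1.   ] w 0.75 F 0.0
shift [ 0.3549  0.0747 -0.0004]
turn [-0.0013 -0.0016  0.4262] q7 1.129
```

```bash
python3 -m jog '[{"x":0.355,"y":0.075,"z":0,"ax":0,"ay":0,"az":0.427},{"x":0.355,"y":0.075,"z":0,"ax":0,"ay":0,"az":0.427},{"x":0.355,"y":0.075,"z":0,"ax":0,"ay":0,"az":0.427},{"x":0.355,"y":0.075,"z":0,"ax":0,"ay":0,"az":0.427},{"x":0.355,"y":0.075,"z":0,"ax":0,"ay":0,"az":0.427},{"x":0.355,"y":0.075,"z":0,"ax":0,"ay":0,"az":0.427},{"x":0.355,"y":0.075,"z":0,"ax":0,"ay":0,"az":0.427},{"x":0.355,"y":0.075,"z":0,"ax":0,"ay":0,"az":0.427},{"x":0.355,"y":0.075,"z":0,"ax":0,"ay":0,"az":0.427},{"x":0.355,"y":0.075,"z":0,"ax":0,"ay":0,"az":0.427}]' 1; python3 - <<'E'
from h import *
p=camera_params('wrist');a=read_camera('wrist')[:,:,::-1]
np.save('w12.npy',p,allow_pickle=True);cv2.imwrite('pics/w12.png',a)
g=cv2.cvtColor(a,cv2.COLOR_BGR2GRAY)
u=proj(p,[[.5167,.0305,.017]])[0];x0,y0=(u-60).astype(int)
m=(g[y0:y0+120,x0:x0+120]>100).astype(np.uint8)
n,l,st,ce=cv2.connectedComponentsWithStats(m)
i=1+st[1:,4].argmax();s=st[i];print(s,ce[i])
ext=np.array([x0+s[0]-.5,x0+s[0]+s[2]-.5,y0+s[1]-.5,y0+s[1]+s[3]-.5])
c1=fitcyl(p,[.5165,.03],.0305,.002,.017,ext);c2=fitcyl(p,[.5165,.03],.0305,.017,.017,ext);print(c1,c2)
delta([*c2[0],.002],0)
E
```

```text
t: 22.55
eef_pos: [0.5168, 0.0285, 0.1994]
tool_rot: [-0.0, 0.708, 0.707, -0.001]
contact_force: [0.3, -0.7, 0.6]
gripper_width: 0.996
grasp_force: 0.0
[  23   22   75   74 4310] [60.01670534 58.34617169]
(array([0.51638361, 0.03010972]), array([ 0.33168647, -0.33146799, -0.57491827,  0.59679584])) (array([0.5163862 , 0.03128085]), array([ 0.2915488 , -0.29090462,  0.62777121, -0.72001944]))
t 22.6 tcp [0.5171 0.0278 0.1996] toolx [ 0.003  1.    -0.001] y [ 1.    -0.003 -0.001] z [-0.001 -0.001 -1.   ] w 1.0 F 0.0
shift [ 0.0037 -0.0004  0.1976]
turn [-0.0014  0.0009 -0.0034] q7 0.097
```

```bash
python3 -m jog '[{"x":0.003,"y":-0.0005,"z":0.05,"ax":0,"ay":0,"az":0},{"x":0.003,"y":-0.0005,"z":0.1,"ax":0,"ay":0,"az":0},{"x":0.003,"y":-0.0005,"z":0.145,"ax":0,"ay":0,"az":0},{"x":0.003,"y":-0.0005,"z":0.175,"ax":0,"ay":0,"az":0},{"x":0.003,"y":-0.0005,"z":0.19,"ax":0,"ay":0,"az":0},{"x":0.003,"y":-0.0005,"z":0.196,"ax":0,"ay":0,"az":0},{"x":0.003,"y":-0.0005,"z":0.198,"ax":0,"ay":0,"az":0},{"x":0.003,"y":-0.0005,"z":0.198,"ax":0,"ay":0,"az":0},{"x":0.003,"y":-0.0005,"z":0.198,"ax":0,"ay":0,"az":0}]' 1; python3 -c "
from h import *
delta([.5164,.0307,.002],0)"
```

```text
t: 23.5
eef_pos: [0.5176, 0.0329, 0.0033]
tool_rot: [0.0, 0.707, 0.707, 0.001]
contact_force: [-0.4, -0.1, 0.3]
gripper_width: 0.995
grasp_force: 0.0
t 23.5 tcp [0.5176 0.0329 0.0033] toolx [0.001 1.    0.001] y [ 1.    -0.001  0.002] z [ 0.002  0.001 -1.   ] w 0.995 F 0.0
shift [-0.0022 -0.0012  0.0013]
turn [ 0.0017 -0.001  -0.001 ] q7 0.349
```

```bash
python3 -m jog '[{"x":-0.002,"y":-0.001,"z":0.0015,"ax":0.001,"ay":0,"az":0},{"x":-0.002,"y":-0.001,"z":0.0015,"ax":0.001,"ay":0,"az":0},{"x":-0.002,"y":-0.001,"z":0.0015,"ax":0.001,"ay":0,"az":0}]' 1; python3 -m jog '[{"x":0,"y":0,"z":0,"ax":0,"ay":0,"az":0},{"x":0,"y":0,"z":0,"ax":0,"ay":0,"az":0},{"x":0,"y":0,"z":0,"ax":0,"ay":0,"az":0},{"x":0,"y":0,"z":0,"ax":0,"ay":0,"az":0},{"x":0,"y":0,"z":0,"ax":0,"ay":0,"az":0},{"x":0,"y":0,"z":0,"ax":0,"ay":0,"az":0}]' 0 35; python3 -c "
from h import *
pose()"
```

```text
t: 23.8
eef_pos: [0.5156, 0.0309, 0.0009]
tool_rot: [-0.001, 0.707, 0.707, -0.0]
contact_force: [-0.3, 0.6, 0.1]
gripper_width: 1.0
grasp_force: 0.0
t: 24.4
eef_pos: [0.5156, 0.0309, 0.001]
tool_rot: [-0.001, 0.707, 0.707, -0.0]
contact_force: [-1.0, -0.2, 6.4]
gripper_width: 0.685
grasp_force: 36.2
t 24.4 tcp [0.5156 0.0309 0.001 ] toolx [0.001 1.    0.001] y [ 1.    -0.001 -0.002] z [-0.002  0.001 -1.   ] w 0.685 F 36.2
```

```bash
python3 -m jog '[{"x":0,"y":0,"z":-0.003,"ax":0,"ay":0,"az":0},{"x":0,"y":0,"z":-0.01,"ax":0,"ay":0,"az":0},{"x":0,"y":0,"z":-0.03,"ax":0,"ay":0,"az":0},{"x":0,"y":0,"z":-0.07,"ax":0,"ay":0,"az":0},{"x":0,"y":0,"z":-0.115,"ax":0,"ay":0,"az":0},{"x":-0.02,"y":-0.004,"z":-0.145,"ax":0,"ay":0,"az":0},{"x":-0.055,"y":-0.012,"z":-0.15,"ax":0,"ay":0,"az":0},{"x":-0.1,"y":-0.022,"z":-0.15,"ax":0,"ay":0,"az":0},{"x":-0.145,"y":-0.031,"z":-0.15,"ax":0,"ay":0,"az":0},{"x":-0.19,"y":-0.041,"z":-0.15,"ax":0,"ay":0,"az":0},{"x":-0.235,"y":-0.051,"z":-0.15,"ax":0,"ay":0,"az":0},{"x":-0.27,"y":-0.058,"z":-0.15,"ax":0,"ay":0,"az":0}]' 0 35; python3 -m jog '[{"x":-0.03,"y":-0.006,"z":0,"ax":0,"ay":0,"az":0},{"x":-0.055,"y":-0.012,"z":0,"ax":0,"ay":0,"az":0},{"x":-0.065,"y":-0.014,"z":0,"ax":0,"ay":0,"az":0},{"x":-0.065,"y":-0.014,"z":0,"ax":0,"ay":0,"az":0},{"x":-0.065,"y":-0.014,"z":0,"ax":0,"ay":0,"az":0},{"x":-0.065,"y":-0.014,"z":0,"ax":0,"ay":0,"az":0}]' 0 35; python3 - <<'E'
from h import *
def f(p,a,k):
    g=cv2.cvtColor(a,cv2.COLOR_BGR2GRAY)
    u=proj(p,[[.4435,-.304,.004]])[0];print(k,u.round())
    m=cv2.morphologyEx((g<75).astype(np.uint8),cv2.MORPH_OPEN,np.ones((5,5)))
    n,l,st,ce=cv2.connectedComponentsWithStats(m);i=l[int(u[1]),int(u[0])];print(st[i],plane(p,ce[i],.003).round(4))
f(np.load('w10.npy',allow_pickle=True).item(),cv2.imread('pics/w10.png'),10)
p=camera_params('wrist');a=read_camera('wrist')[:,:,::-1];cv2.imwrite('pics/w13.png',a);np.save('w13.npy',p,allow_pickle=True);f(p,a,13)
delta([.4435,-.304,.003],0)
E
```

```text
t: 25.6
eef_pos: [0.4562, -0.242, 0.1512]
tool_rot: [-0.0, 0.708, 0.706, -0.0]
contact_force: [0.5, 0.5, -0.7]
gripper_width: 0.683
grasp_force: 37.8
t: 26.2
eef_pos: [0.4441, -0.3024, 0.1504]
tool_rot: [-0.001, 0.707, 0.708, -0.0]
contact_force: [-0.1, 0.3, -0.7]
gripper_width: 0.682
grasp_force: 37.8
10 [151. 142.]
[ 112  101   79   81 4995] [[ 0.4438 -0.3027  0.003 ]]
13 [314. 222.]
[ 265  171  100   87 7082] [[ 0.444  -0.2996  0.003 ]]
t 26.25 tcp [ 0.4441 -0.3025  0.1504] toolx [-0.002  1.     0.001] y [ 1.     0.002 -0.002] z [-0.002  0.001 -1.   ] w 0.683 F 37.8
shift [-0.0017 -0.0003  0.1474]
turn [-0.0019 -0.0013  0.0015] q7 0.86
```

```bash
python3 -m jog '[{"x":-0.0005,"y":0,"z":0.04,"ax":0,"ay":0,"az":0},{"x":-0.0005,"y":0,"z":0.085,"ax":0,"ay":0,"az":0},{"x":-0.0005,"y":0,"z":0.115,"ax":0,"ay":0,"az":0},{"x":-0.0005,"y":0,"z":0.135,"ax":0,"ay":0,"az":0},{"x":-0.0005,"y":0,"z":0.142,"ax":0,"ay":0,"az":0},{"x":-0.0005,"y":0,"z":0.145,"ax":0,"ay":0,"az":0},{"x":-0.0005,"y":0,"z":0.145,"ax":0,"ay":0,"az":0},{"x":-0.0005,"y":0,"z":0.145,"ax":0,"ay":0,"az":0}]' 0 35;  python3 -c "
from h import *
delta([.444,-.303,.0025],0)"
```

```text
t: 27.05
eef_pos: [0.444, -0.3049, 0.0066]
tool_rot: [0.0, 0.707, 0.707, -0.0]
contact_force: [0.4, 0.4, -0.5]
gripper_width: 0.687
grasp_force: 37.8
t 27.05 tcp [ 0.444  -0.3049  0.0066] toolx [ 0.001  1.    -0.   ] y [ 1.    -0.001 -0.   ] z [-0. -0. -1.] w 0.687 F 37.8
shift [ 0.0019 -0.      0.0041]
turn [-0.      0.0003 -0.0008] q7 1.035
```

```bash
python3 -m jog '[{"x":0.002,"y":0,"z":0.0015,"ax":0,"ay":0,"az":0},{"x":0.002,"y":0,"z":0.0025,"ax":0,"ay":0,"az":0},{"x":0.002,"y":0,"z":0.0035,"ax":0,"ay":0,"az":0},{"x":0.002,"y":0,"z":0.004,"ax":0,"ay":0,"az":0},{"x":0.002,"y":0,"z":0.004,"ax":0,"ay":0,"az":0}]' 0 35
```

```text
t: 27.55
eef_pos: [0.4434, -0.3026, 0.002]
tool_rot: [-0.001, 0.707, 0.707, -0.0]
contact_force: [-1.0, 1.8, 6.3]
gripper_width: 0.683
grasp_force: 38.4
```

Contact with the floor felt; release, retreat and check.

```bash
python3 -m jog '[{"x":0,"y":0,"z":0,"ax":0,"ay":0,"az":0},{"x":0,"y":0,"z":0,"ax":0,"ay":0,"az":0},{"x":0,"y":0,"z":0,"ax":0,"ay":0,"az":0},{"x":0,"y":0,"z":0,"ax":0,"ay":0,"az":0},{"x":0,"y":0,"z":-0.01,"ax":0,"ay":0,"az":0},{"x":0,"y":0,"z":-0.03,"ax":0,"ay":0,"az":0},{"x":0,"y":0,"z":-0.07,"ax":0,"ay":0,"az":0},{"x":0,"y":0,"z":-0.12,"ax":0,"ay":0,"az":0},{"x":0,"y":0,"z":-0.17,"ax":0,"ay":0,"az":0},{"x":0,"y":0,"z":-0.22,"ax":0,"ay":0,"az":0},{"x":0,"y":0,"z":-0.25,"ax":0,"ay":0,"az":0},{"x":0,"y":0,"z":-0.25,"ax":0,"ay":0,"az":0}]' 1; python3 - <<'E'
from h import *
p=camera_params('wrist');a=read_camera('wrist')[:,:,::-1];cv2.imwrite('pics/w14.png',a)
pose()
u=proj(p,[[.444,-.303,.006],[.597,-.323,.02]]).astype(int);print(u)
c1=a[u[0][1]-60:u[0][1]+60,u[0][0]-60:u[0][0]+140]
s=read_camera('side')[:,:,::-1];cv2.imwrite('pics/s14.png',s)
cv2.imwrite('pics/final.png',np.hstack([cv2.resize(c1,(400,240)),cv2.resize(s[140:400,190:450],(400,400))[:240]]) if 0 else np.vstack([cv2.resize(c1,(520,312),interpolation=cv2.INTER_CUBIC),cv2.resize(s[150:390,190:450],(312*260//240,288))if 0 else cv2.resize(s[150:282,200:420],(520,280),interpolation=cv2.INTER_CUBIC)]))
E
```

```text
t: 28.75
eef_pos: [0.4454, -0.3046, 0.2564]
tool_rot: [0.003, 0.708, 0.707, 0.002]
contact_force: [0.0, -0.1, -0.3]
gripper_width: 1.002
grasp_force: 0.0
t 28.8 tcp [ 0.4445 -0.3034  0.2539] toolx [ 0.001  1.    -0.   ] y [ 1.    -0.001  0.003] z [ 0.003 -0.    -1.   ] w 0.999 F 0.0
[[311 189]
 [469 212]]
```

View pics/final.png

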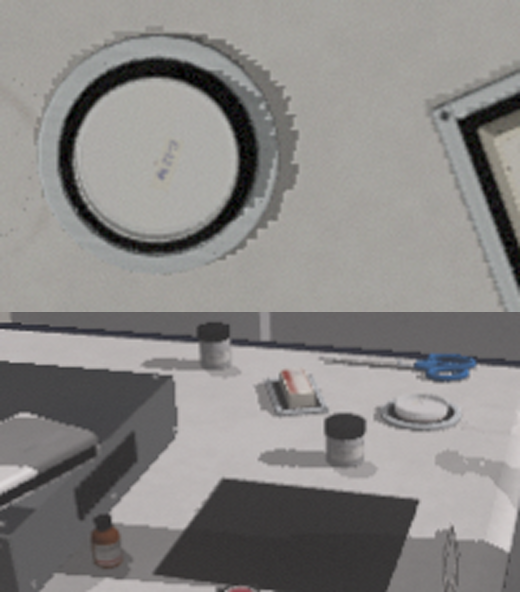

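The picture shows the large dish centred with rubber all round it (155,155), the carton flat inside its rim at (295,390) and the canister still upright at (345,440). The earlier checks showed the small dish and the box seated in their holders. Handing in.

```bash
python3 -c "
from station import *
print(hand_in())"
```

```text
the job is handed in; nothing more can be done
None
```

The job is handed in at about 29 s: all four things sit flat in their own holders by the camera checks, and I never touched the filter cube, the canister or the orange look-alike; the judge returned no verdict.

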